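Mount the camera boom in its bench stand

ROBOT

A 6-joint arm with a two-finger parallel gripper is mounted at the origin on the work surface. World frame = base frame: x ahead of the robot, y to its left, z up, the work surface at z = 0. Lengths are in m, angles in rad, forces in N, time in s.
With the tool pointing down it reaches from about 0.275 to 0.825 m from the base axis. Payload 4.9 kg.
Tool frame: the origin (TCP) lies between the finger pads; the fingertips stand 25 mm ahead of it and the grasp point (between the pads) lies 6 mm ahead of it; z points along the fingers, y is the line along which they close (so a half turn about z gives the same grasp; the last joint's range is limited). The gripper opens to 85 mm and grips with 20 to 120 N. Pads are 22 mm wide; open, the fingers measure 114 mm over their backs; the gripper's body (76 mm by 85 mm) begins 54 mm behind the grasp point. The pads swing forward as they close: fully open they stand 13 mm farther back than shut.
Start: joints at [-1.333, 0.326, -0.193, 1.052, 0, 1.437], TCP at [0.2, -0.512, 0.256] pointing down, gripper open.
Joint ranges: [-2.65, 2.65], [-0.97, 1.79], [-1.3, 1.35], [-1.93, 2.1], [-1.47, 1.37], [-3.14, 3.14]. Speed limits (rad/s): [2.57, 2.57, 3.14, 3.14, 3.14, 3.14].

INTERFACE

Orientations are given as a unit quaternion [w, x, y, z].
In Python, from workcell import manip, imaging, order gives the robot as it stands. The module is installed in compiled form; this text tells all that it offers.
- The arm moves only by the tool send_rows, never from a script. Its argument "moves" is text: rows parted by semicolons, each of 7 numbers parted by spaces: the shift along the world's x, y, z in cm, then the turn, a rotation vector about the world's x, y, z in rad, then the opening, from 0 (shut) to 1 (fully open). In form: x y z rx ry rz fingers; .... A call has exactly 8 rows; each row is the pose to reach, as a shift and turn from the pose commanded when the call began; what a row does not reach only later rows make up. A row lasts 1/12 s, in which the tool goes at most 41.7 mm and 7.16 degrees, less where a joint would pass 70% of its speed; a pose out of reach is approached as far as the arm can. A call with a gripper value outside its range is refused whole. The fingers move at their own pace and stop on an object; "newtons" is the grip in N (left out, the last holds). Time passes only in rows, so rows that repeat a pose let the fingers close, or fill a call up. It gives the time, the measured TCP pose, the force, the opening and the grip force at its end, in the units of the state.
- manip.sense(): the state, without advancing time (a new reading comes with each control period).
- imaging.camera(name): name is "scene" or "top" or "wrist"; returns the picture (420x560x3 uint8, blue, green, red); there is no depth.
- imaging.calibration(name): a dict with "camera_matrix" (3x3 intrinsics, pixels), "rvec" (rotation vector, rad) and "tvec" (3), from world to camera coordinates, as OpenCV has them. Camera axes: x right, y down, z forward; pixel columns grow to the right and rows downward; lengths in m; the calibration is good to about 2 mm. A picture is of the moment at which its call begins: read the wrist's pose just before it. calibration takes no time and is no camera call; for the wrist camera it gives the pose at the moment of the call.
- order.sign_off(): hands the job in; it is judged then, once.
Trained networks look in the newest picture that a camera, given by its name, has taken for a name from the list of things; names that differ only in an ending like _2 or _b are one class to them, and where a whole thing is asked for, a point or a joint stands for the part that bears it (a point fixed in the world has none). Each returns a list of dicts, best first, with "p" (0 to 1); they miss things now and then, are a little off and sometimes report something else, mostly with a low value. They report only what shows in the picture. A call takes as long as a camera call. They do not tell look-alikes from the thing itself.
- imaging.search_frame(camera, query): "box" ([left, top, width, height] as shares, 0 to 1, of the picture: columns of its width, rows of its height, round what is visible of it).
- imaging.mark_of(camera, query): "xy" ([column, row] as shares, 0 to 1, of the picture: columns of its width, rows of its height: a listed point, or the origin of a listed thing).
The state is a dict: "time": time; "qpos": joint angles; "qvel": joint speeds; "effort": joint torques, N m; "eef_pos": TCP position; "tool_rot": TCP orientation; "force": force on the tool from outside, world axes, zero at the start; "ft_torque": the same for the moment, N m; "finger_gap": opening from 0.0 (shut) to 1.0 (fully open); "grip_force": force on a finger pad.
Only numpy, scipy, OpenCV 4.12 (cv2) and the standard library are available. Lean on these libraries where they do the work, as an engineer would, in place of code of your own. Each camera call takes 0.05 s, during which the arm holds its last target. There are 200 camera calls.

TASK

Take the camera boom from its dark grey cradle and slide it, tapered nose first, through both aluminium ears of the stand and into the blue socket until it stops fully home against the hidden stop. Then swing the red-knobbed clamp lever all the way round to its end, in line with the boom, leaving the boom home, and let go of everything. Leave the camera, the bottle and the wafer box where they stand.

Things in the scene. Friction and masses are not known exactly. Their poses are not given: they have to be found in the camera images.
- boom: Loose camera boom, about 0.16 kg, 200 mm long, lying level in the cradle at the start. Its x axis runs along it from tail to nose; origin on its axis at mid length. A black plastic grip 24 x 24 mm square and 50 mm long (orange tail end) fills x = -100 to -50 mm; then a bare aluminium rod, 16 mm diameter, whose last 8 mm taper to 9 mm at the nose (x = +100 mm). The square grip's sides stand roughly upright; it may be rolled a few degrees.
- boom_grip (a point): Centre of the boom's square black grip, 75 mm behind the boom's origin on its axis; the place to grasp it from above, across the boom.
- boom_nose (a point): Tip of the boom's nose, on its axis, 100 mm ahead of the boom's origin.
- cradle: Fixed dark grey plastic cradle: base plate 150 x 70 x 8 mm and two posts with open-topped notches 18 mm wide, 12 mm thick along x, at x = -25 and +60 mm in its frame, 46 mm high in all. Origin on the table; the boom lies along its x axis with its axis 42 mm above the table, so lift it straight up at least 20 mm to clear the notches. The grip overhangs the cradle's -x end.
- stand: Fixed boom stand; x is the insertion direction (the boom goes in towards +x), z up, origin on the table. Black base plate 176 x 80 x 10 mm (x = -86 to +90 mm). On it, along one bore axis 75 mm above the table at y = 0: two aluminium ears, 8 mm thick, 44 mm wide, tops 98 mm above the table, front faces at x = -66 and x = -30 mm; then the blue socket block, 50 mm wide, top at 98 mm, x = +10 to +88 mm. All three bores are 19 mm in diameter with 2 mm chamfers on the front.
- socket_mouth (a point): Centre of the mouth of the blind bore on the front of the blue socket block, 10 mm ahead of the stand's origin in x and 75 mm above the table.
- stop: Fixed steel stop hidden inside the socket's bore; it cannot be seen. Its depth is set differently each time, 38 to 54 mm in from the socket mouth. Origin at the centre of the face that the boom's nose meets; x is the insertion direction. It is rigid. When the boom is home its grip ends 20 to 36 mm in front of the first ear.
- clamp (a joint): Angle of the clamp lever on top of the socket, rad: 0 = lever across the boom, pointing to the stand's +y; it turns clockwise seen from above to its end at 1.57 = in line with the boom, pointing to the stand's +x. Starts between 0 and 0.3. Stays where it is left; about 1 to 2 N at the knob move it, and turning it does not move the boom.
- clamp_knob (a point): Middle of the clamp lever's upright red knob, a cylinder 20 mm in diameter and 32 mm tall, 118 mm above the table; its top is 134 mm above the table and the black lever arm (10 mm thick) joins its lower part, 102 to 112 mm above the table. It is 75 mm from the pivot.
- clamp_pivot (a point): Point on the upright pivot axis of the clamp lever, 45 mm ahead of the stand's origin in x, at the knob's mid height (118 mm above the table).
- camera: Bystander: black camera, 128 mm wide, 94 mm high, 101 mm deep with its lens. Origin under it. Leave it alone.
- bottle: Bystander: white bottle, 66 mm in diameter and about 170 mm high. Origin under it. Leave it alone.
- wafer_box: Bystander: flat round wafer box with a blue lid, 124 mm in diameter and 32 mm high. Origin under it. Leave it alone.
Mind the look-alikes: they are no part of the job. What is shaped like the stand but orange or yellow is not meant.

How it is judged:
On the way, in this order (a step that is already met when the one before it is completed fails the run):
1. the boom is threaded through both ears: its nose is past the second ear on the bore axis (x of boom_nose in the frame of stand above -0.02 m and angle between the x axis of boom and the x axis of stand, either way round below 0.12 rad and distance between boom_nose and socket_mouth below 0.07 m), for 0.05 s.
2. the boom's nose is home against the hidden stop (within 3 mm), while the clamp lever is still open (under 1.2 rad) (x of boom_nose in the frame of stop above -0.003 m and distance between boom_nose and stop below 0.006 m and angle between the x axis of boom and the x axis of stand, either way round below 0.08 rad and value of joint clamp below 1.2 rad), for 0.2 s.
At the end, for the whole second after the job is handed in: The boom rests in the stand through both ears, its nose within 3 mm of the hidden stop along the bore and its axis within 0.08 rad of the stand's, at rest (under 20 mm/s), and the clamp lever is past 1.42 rad (its end is 1.57) (x of boom_nose in the frame of stop above -0.003 m and distance between boom_nose and stop below 0.006 m and angle between the x axis of boom and the x axis of stand, either way round below 0.08 rad and value of joint clamp above 1.42 rad and linear speed of boom below 0.02 m/s); the robot touches nothing.
It fails at once if the camera, bottle or wafer box is moved more than 30 mm or tipped (distance of any of camera, bottle, wafer_box from where it was at the start of the episode above 0.03 m or angle between any of bottle, camera, wafer_box's own z axis and vertical above 0.5 rad).
It also fails if it takes over 53 s, if anything falls off the work surface, if the arm or the gripper's body presses on something with over 40 N, if the wrist force passes 120 N, or if a joint passes its speed limit or range.

## Working session

There is one attempt and no reset: what is moved stays moved. The work goes in short steps, Python scripts to look and compute and a tool call to move; the robot and the scene stay as the last step left them, time stands still between calls to the robot, and variables do not carry over. Pictures are saved under pics/ and viewed, at most 13 in all, crops included, and the job is handed in when it is done.

Besides the shell and the picture viewer there is one more tool, called after "Call:" in YAML: its name, and indented under it one key for each argument. send_rows: Moves the arm, as the interface text tells. Its arguments: {"type":"object","properties":{"moves":{"type":"string"},"newtons":{"type":"number"}},"required":["moves"]}

```bash
mkdir -p pics
cat > h.py <<'E'
import numpy as np, cv2
from workcell import manip, imaging, order
def cal(n):
    c=imaging.calibration(n); K=np.array(c["camera_matrix"],float); R=cv2.Rodrigues(np.array(c["rvec"],float))[0]; return K,R,np.array(c["tvec"],float).ravel()
def onz(n,px,z,c=None):
    K,R,t=c or cal(n); d=R.T@np.linalg.solve(K,[px[0],px[1],1]); o=-R.T@t
    return o+d*(z-o[2])/d[2]
def proj(n,P,c=None):
    K,R,t=c or cal(n); p=(K@(R@np.atleast_2d(P).T+t[:,None])); return (p[:2]/p[2]).T
E
python3 - <<'E'
from h import *
Z={'boom':.042,'boom_grip':.042,'boom_nose':.042,'cradle':0,'stand':0,'socket_mouth':.075,'clamp_knob':.118,'clamp_pivot':.118,'camera':0,'bottle':0,'wafer_box':0}
for n in('top','scene'):
    im=imaging.camera(n); cv2.imwrite(f'pics/{n}0.png',im)
    for q,z in Z.items():
        for d in imaging.mark_of(n,q)[:3]:
            px=np.array(d['xy'])*[560,420]; print(n,q,round(d['p'],2),px.round(),onz(n,px,z).round(3))
E
```

```text
top boom 0.81 [378. 234.] [ 0.463 -0.224  0.042]
top boom_grip 0.62 [405. 230.] [ 0.474 -0.295  0.042]
top boom_nose 0.69 [339. 237.] [ 0.453 -0.124  0.042]
top cradle 0.98 [375. 235.] [ 0.463 -0.225  0.   ]
top stand 0.95 [230. 283.] [0.329 0.156 0.   ]
top stand 0.85 [238. 206.] [0.533 0.145 0.   ]
top stand 0.67 [141. 181.] [0.597 0.416 0.   ]
top socket_mouth 0.96 [130. 315.] [0.247 0.386 0.075]
top socket_mouth 0.76 [230. 203.] [0.529 0.157 0.075]
top socket_mouth 0.67 [124. 174.] [0.599 0.433 0.075]
top clamp_knob 0.94 [188. 304.] [0.279 0.237 0.118]
top clamp_knob 0.87 [195. 222.] [0.472 0.232 0.118]
top clamp_knob 0.8 [107. 348.] [0.176 0.417 0.118]
top clamp_pivot 0.89 [213. 197.] [0.534 0.193 0.118]
top clamp_pivot 0.88 [111. 317.] [0.244 0.416 0.118]
top clamp_pivot 0.66 [205. 277.] [0.342 0.202 0.118]
top camera 0.84 [365. 127.] [ 0.767 -0.202  0.   ]
top bottle 0.68 [130. 248.] [0.413 0.429 0.   ]
top wafer_box 0.9 [449. 181.] [ 0.617 -0.43   0.   ]
top wafer_box 0.27 [404. 232.] [ 0.475 -0.303  0.   ]
scene boom 0.9 [198. 262.] [ 0.46  -0.224  0.042]
scene boom_grip 0.5
[... 248 characters left out ...]
e stand 0.69 [250. 197.] [ 0.326  0.154 -0.   ]
scene socket_mouth 0.9 [249. 178.] [0.328 0.153 0.075]
scene socket_mouth 0.88 [272. 145.] [0.244 0.382 0.075]
scene socket_mouth 0.63 [357. 171.] [0.589 0.411 0.075]
scene clamp_knob 0.64 [252. 155.] [0.284 0.224 0.118]
scene clamp_knob 0.57 [266. 129.] [0.196 0.407 0.118]
scene clamp_knob 0.56 [360. 146.] [0.547 0.501 0.118]
scene clamp_pivot 0.71 [263. 163.] [0.346 0.203 0.118]
scene clamp_pivot 0.71 [279. 134.] [0.263 0.404 0.118]
scene clamp_pivot 0.65 [298. 173.] [0.476 0.222 0.118]
scene camera 0.75 [296. 322.] [ 0.775 -0.201 -0.   ]
scene bottle 0.75 [314. 166.] [0.387 0.458 0.   ]
scene wafer_box 0.88 [186. 350.] [ 0.62  -0.431  0.   ]
```

View pics/top0.png

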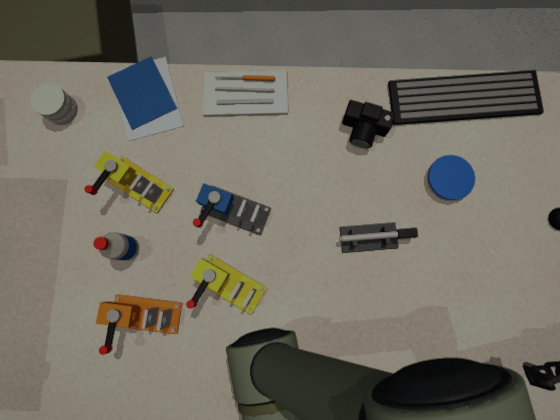

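View pics/scene0.png

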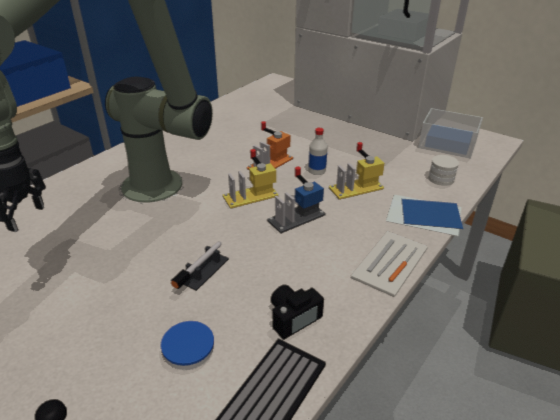

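The top view shows the black-based stand with the blue socket near (213,197) and its ears near (245,212). Its knob is at (197,222). The boom lies in the cradle, with the nose at (340,237) and the grip at (407,232). The yellow and orange stands are look-alikes. In the scene view the real stand is at (297,205).

Run:
```python
from h import *
s=manip.sense(); print(s['eef_pos'],s['tool_rot'],s['finger_gap'])
from scipy.spatial.transform import Rotation as R
w=s['tool_rot']; M=R.from_quat([w[1],w[2],w[3],w[0]]).as_matrix(); print(M.round(3))
K,Rc,t=cal('wrist'); print(K.round(1),(Rc@M).round(3), (M.T@(-Rc.T@t-np.array(s['eef_pos']))).round(3))
```

```text
[ 0.19982044 -0.51245438  0.25627533] [ 3.21087307e-06  9.82771472e-01  1.84824873e-01 -9.28865370e-06] 0.9978194583750868
[[ 0.932  0.363 -0.   ]
 [ 0.363 -0.932 -0.   ]
 [-0.     0.    -1.   ]]
[[294.8   0.  280. ]
 [  0.  294.8 209.7]
 [  0.    0.    1. ]] [[-0.     1.    -0.   ]
 [-0.963 -0.    -0.268]
 [-0.268  0.     0.963]] [ 0.068 -0.    -0.118]
```

Call:
send_rows:
  moves: "26.5 29 0 0 0 1.32 1;26.5 29 0 0 0 1.32 1;26.5 29 0 0 0 1.32 1;26.5 29 0 0 0 1.32 1;26.5 29 0 0 0 1.32 1;26.5 29 0 0 0 1.32 1;26.5 29 0 0 0 1.32 1;26.5 29 0 0 0 1.32 1"

```text
time: 1.87
eef_pos: [0.4258, -0.2647, 0.2566]
tool_rot: [0.0, 0.772, 0.636, 0.0]
force: [0.6, -1.1, -0.1]
finger_gap: 1.001
grip_force: 0.0
```

Call:
send_rows:
  moves: "0 0 0 0 0 0 1;0 0 0 0 0 0 1;0 0 0 0 0 0 1;0 0 0 0 0 0 1;0 0 0 0 0 0 1;0 0 0 0 0 0 1;0 0 0 0 0 0 1;0 0 0 0 0 0 1"

```text
time: 2.53
eef_pos: [0.4242, -0.2671, 0.2563]
tool_rot: [-0.0, 0.774, 0.633, 0.0]
force: [0.1, -0.4, -0.3]
finger_gap: 1.001
grip_force: 0.0
```

```bash
cat >> h.py <<'E'
def pose():
    s=manip.sense(); w=s['tool_rot']; return np.array(s['eef_pos']),2*np.degrees(np.arctan2(w[2],w[1]))
def marks(n,Z,k=2):
    c=cal(n); im=imaging.camera(n)
    for q,z in Z.items():
        for d in imaging.mark_of(n,q)[:k]:
            px=np.array(d['xy'])*[560,420]; print(n,q,round(d['p'],2),px.round(),onz(n,px,z,c).round(4))
    return im,c
E
python3 - <<'E'
from h import *
print(pose())
im,c=marks('wrist',{'boom':.042,'boom_grip':.042,'boom_nose':.042,'cradle':0})
cv2.imwrite('pics/w1.png',im)
np.savez('w1.npz',K=c[0],R=c[1],t=c[2])
E
```

```text
(array([ 0.42422564, -0.26705977,  0.25628592]), np.float64(78.50068633844654))
wrist boom 0.67 [303. 145.] [ 0.4586 -0.2234  0.042 ]
wrist boom_grip 0.92 [318. 206.] [ 0.4636 -0.2957  0.042 ]
wrist boom_nose 0.97 [280.  50.] [ 0.4528 -0.1255  0.042 ]
wrist cradle 0.86 [296. 143.] [ 0.4537 -0.2218  0.    ]
```

View pics/w1.png

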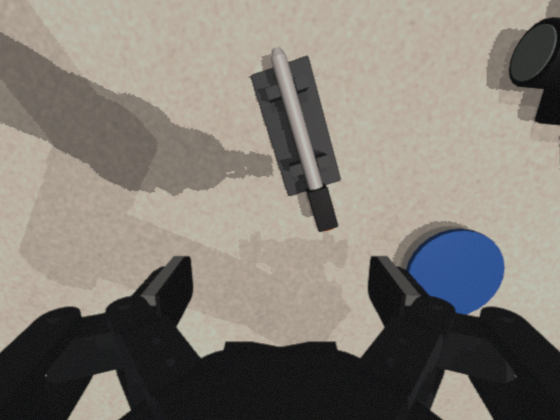

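The wrist view shows the boom running from the nose at (278,49) to the rod/grip junction at (316,187), with the grip's tail end at about (329,229).

Run:
```python
from h import *
z=np.load('w1.npz'); c=(z['K'],z['R'],z['t'])
im=cv2.imread('pics/w1.png')
# rod mask: bright grey vs dark cradle: centreline by row
hsv=im.max(2).astype(int); 
pts=[]
for r in range(62,180,3):
    cx=278+(r-49)*38/138
    a=np.arange(int(cx-13),int(cx+14)); v=hsv[r,a]; m=a[v>105]
    m=m[abs(m-cx)<9]
    if len(m)>4: pts.append((r,m.min(),m.max()))
pts=np.array(pts); mid=(pts[:,1]+pts[:,2])/2
print(pts[::4].tolist())
p=np.polyfit(pts[:,0],mid,1); 
for r in (49,118,187,208,229):
    print(r,np.polyval(p,r).round(1),onz('w',(np.polyval(p,r),r),.042,c).round(4))
a=onz('w',(np.polyval(p,55),55),.045,c);b=onz('w',(np.polyval(p,180),180),.045,c);print(np.degrees(np.arctan2(*(a-b)[[1,0]])))
```

```text
[[62, 273, 287], [74, 276, 291], [86, 280, 294], [98, 284, 297], [110, 287, 301], [122, 291, 304], [134, 294, 308], [146, 298, 311], [158, 301, 314], [170, 305, 318]]
49 276.3 [ 0.4493 -0.1242  0.042 ]
118 296.2 [ 0.4567 -0.194   0.042 ]
187 316.1 [ 0.4651 -0.2728  0.042 ]
208 322.2 [ 0.4678 -0.2988  0.042 ]
229 328.2 [ 0.4707 -0.3258  0.042 ]
96.06249985269014
```

Call:
send_rows:
  moves: "1.5 -1 -3 0 0 0.1 1;3 -2 -6 0 0 0.2 1;4.4 -3.1 -9 0 0 0.307 1;4.4 -3.1 -12 0 0 0.307 1;4.4 -3.1 -15 0 0 0.307 1;4.4 -3.1 -15 0 0 0.307 1;4.4 -3.1 -15 0 0 0.307 1;4.4 -3.1 -15 0 0 0.307 1"

```text
time: 3.45
eef_pos: [0.4693, -0.2978, 0.1077]
tool_rot: [0.001, 0.668, 0.744, 0.0]
force: [-0.4, 0.6, -0.6]
finger_gap: 1.002
grip_force: 0.0
```

Run:
```python
from h import *
p,y=pose();print(p,y)
im,c=marks('wrist',{'boom':.042,'boom_grip':.042,'boom_nose':.042}); cv2.imwrite('pics/w2.png',im); np.savez('w2.npz',K=c[0],R=c[1],t=c[2])
a=np.array([.4679,-.298,.054]);u=np.array([-.1045,.9945,0]);v=np.array([-.9945,-.1045,0])
print([proj('w',a+i*.025*u+j*.012*v,c).round(1).tolist() for i in(-1,1) for j in (-1,1)])
```

```text
[ 0.46934766 -0.29779156  0.10766095] 96.19745393340314
wrist boom 0.89 [279. 116.] [ 0.4607 -0.2239  0.042 ]
wrist boom_grip 0.78 [277. 234.] [ 0.4672 -0.2981  0.042 ]
[[[296.3, 277.4]], [[259.1, 277.3]], [[297.8, 202.2]], [[257.7, 202.1]]]
```

View pics/w2.png

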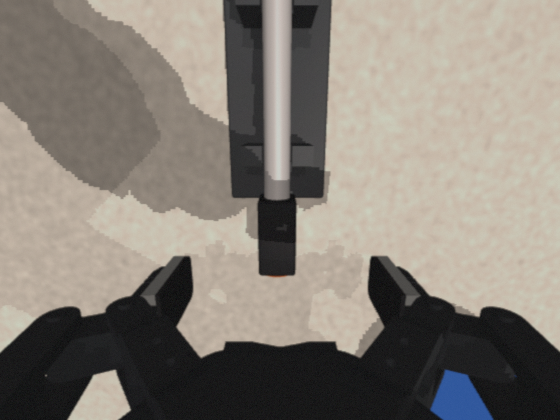

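The grip at (259–296, 198–275) matches the prediction, so I'll descend and grasp.

Call:
send_rows:
  moves: "-0.1 0 -3 0 0 0 1;-0.1 0 -6 0 0 0 1;-0.1 0 -6 0 0 0 1;-0.1 0 -6 0 0 0 0;-0.1 0 -6 0 0 0 0;-0.1 0 -6 0 0 0 0;-0.1 0 -6 0 0 0 0;-0.1 0 -6 0 0 0 0"
  newtons: 60

```text
time: 4.32
eef_pos: [0.4685, -0.298, 0.0476]
tool_rot: [0.001, 0.668, 0.744, -0.0]
force: [-3.1, -2.3, 0.5]
finger_gap: 0.3
grip_force: 0.1
```

Call:
send_rows:
  moves: "0 0 0 0 0 0 0;0 0 0 0 0 0 0;0 0 1 0 0 0 0;0 0 3 0 0 0 0;0 0 6 0 0 0 0;0 0 9 0 0 0 0;0 0 12 0 0 0 0;0 0 12 0 0 0 0"

```text
time: 4.98
eef_pos: [0.4701, -0.2994, 0.1725]
tool_rot: [0.004, 0.668, 0.744, 0.0]
force: [1.3, -0.7, -1.0]
finger_gap: 0.271
grip_force: 60.9
```

Call:
send_rows:
  moves: "1 3 2 0 0 -0.05 0;2 6.5 4 0 0 -0.1 0;3 10 6 0 0 -0.16 0;4 13.5 8 0 0 -0.22 0;5 17 9.5 0 0 -0.28 0;6 20.5 11 0 0 -0.34 0;7 24 12 0 0 -0.4 0;8 27.5 13 0 0 -0.46 0"

```text
time: 5.65
eef_pos: [0.5474, -0.0206, 0.2969]
tool_rot: [0.0, 0.821, 0.571, -0.0]
force: [0.1, -1.1, -1.9]
finger_gap: 0.27
grip_force: 60.8
```

Call:
send_rows:
  moves: "1 3.5 0 0 0 -0.04 0;2 7 0 0 0 -0.08 0;3 10.5 0 0 0 -0.08 0;4 14 0 0 0 -0.08 0;5 16.9 0 0 0 -0.08 0;5 16.9 0 0 0 -0.08 0;5 16.9 0 0 0 -0.08 0;5 16.9 0 0 0 -0.08 0"

```text
time: 6.32
eef_pos: [0.597, 0.1463, 0.2956]
tool_rot: [-0.0, 0.842, 0.539, -0.001]
force: [0.3, -0.5, -1.7]
finger_gap: 0.272
grip_force: 60.7
```

Run:
```python
from h import *
p,y=pose();print(p,y)
im,c=marks('wrist',{'stand':0,'socket_mouth':.075,'clamp_knob':.118,'clamp_pivot':.118,'boom_nose':p[2]-.006,'boom_grip':p[2]-.006}); cv2.imwrite('pics/w3.png',im); np.savez('w3.npz',K=c[0],R=c[1],t=c[2])
```

```text
[0.59695993 0.14633399 0.29555412] 65.26545040365194
wrist stand 0.91 [116. 243.] [0.33   0.1593 0.    ]
wrist stand 0.69 [230. 195.] [0.5203 0.153  0.    ]
wrist socket_mouth 0.91 [ 81. 264.] [0.3276 0.1626 0.075 ]
wrist socket_mouth 0.61 [221. 201.] [0.5267 0.1619 0.075 ]
wrist clamp_knob 0.77 [134. 174.] [0.4725 0.2287 0.118 ]
wrist clamp_pivot 0.79 [207. 179.] [0.5371 0.1932 0.118 ]
wrist clamp_pivot 0.75 [ 54. 251.] [0.3478 0.1933 0.118 ]
wrist boom_grip 0.65 [281. 277.] [0.5974 0.147  0.2896]
```

View pics/w3.png

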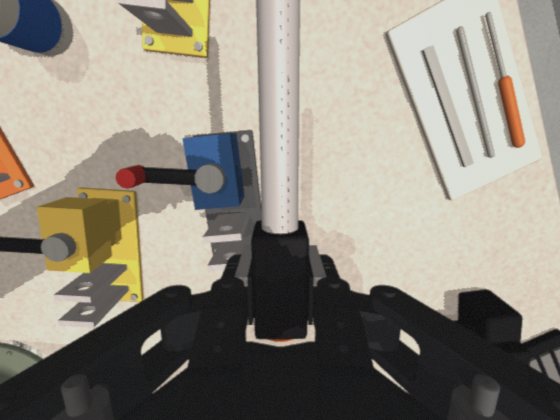

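The wrist view shows the blue block at (185–243,133–210), the pivot cap at (208,178), the red knob at (130,177) and the ears at (232,228). I'll zoom in for the corners.

Run:
```python
import cv2
im=cv2.imread('pics/w3.png')[120:275,170:270]
im=cv2.convertScaleAbs(im,alpha=1.8,beta=15)
cv2.imwrite('pics/w3c.png',cv2.resize(im[:, :],None,fx=3.8,fy=3.8,interpolation=cv2.INTER_CUBIC))
```

```text
(no output)
```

View pics/w3c.png

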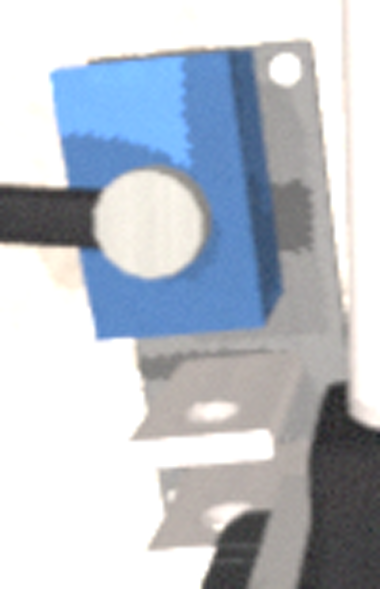

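```bash
cat > fit.py <<'E'
from h import *
from scipy.optimize import least_squares
def fit(c,obj,px,x0=(.518,.152,1.134)):
    obj=np.array(obj);px=np.array(px)
    def W(s,P): C,S=np.cos(s[2]),np.sin(s[2]); return np.c_[s[0]+C*P[:,0]-S*P[:,1],s[1]+S*P[:,0]+C*P[:,1],P[:,2]]
    f=lambda s:(proj('w',W(s,obj),c)-px).ravel()
    r=least_squares(f,x0,x_scale=[.01,.01,.05],loss='soft_l1'); print(r.x.round(4),np.degrees(r.x[2]).round(2)); print(f(r.x).reshape(-1,2).round(1).tolist()); return r.x
E
python3 - <<'E'
from fit import *
z=np.load('w3.npz'); c=(z['K'],z['R'],z['t'])
t=.098
obj=[(.088,.025,t),(.088,-.025,t),(.010,-.025,t),(.010,.025,t),(.09,-.04,.01),(-.022,.022,t),(-.022,-.022,t),(-.03,-.022,t),(-.058,.022,t)]
cr=np.array([(52,72),(230,52),(264,327),(98,339),(312,42),(132,440),(272,432),(272,458),(150,548)])
s=fit(c,obj,cr/3.8+[170,120])
C,S=np.cos(s[2]),np.sin(s[2])
print('mouth',s[0]+.01*C,s[1]+.01*S,'pivot',s[0]+.045*C,s[1]+.045*S)
E
```

```text
[0.5233 0.1491 1.2335] 70.67
[[-0.6, -0.6], [0.2, -0.0], [1.1, 0.0], [0.1, 1.0], [0.5, -1.5], [-1.4, 1.0], [0.0, -0.3], [0.9, -0.6], [-1.1, 1.3]]
mouth 0.5265758129514375 0.1585860852797781 pivot 0.5381600539251555 0.19161342790771035
```

Call:
send_rows:
  moves: "-1 -1.7 -3 0 0 0.094 0;-2 -3.4 -6 0 0 0.094 0;-3 -5.3 -9.5 0 0 0.094 0;-3 -5.3 -9.5 0 0 0.094 0;-3 -5.3 -9.5 0 0 0.094 0;-3 -5.3 -9.5 0 0 0.094 0;-3 -5.3 -9.5 0 0 0.094 0;-3 -5.3 -9.5 0 0 0.094 0"

```text
time: 7.33
eef_pos: [0.5696, 0.0941, 0.2032]
tool_rot: [0.001, 0.816, 0.578, 0.002]
force: [0.1, 0.3, -2.1]
finger_gap: 0.271
grip_force: 60.6
```

Run:
```python
from h import *
p,y=pose();print(p,y,manip.sense()['force'])
c=cal('wrist'); im=imaging.camera('wrist'); cv2.imwrite('pics/w4.png',im); np.savez('w4.npz',K=c[0],R=c[1],t=c[2])
im=cv2.convertScaleAbs(im[60:330,110:340],alpha=1.8,beta=15)
cv2.imwrite('pics/w4c.png',cv2.resize(im,None,fx=2.2,fy=2.2,interpolation=cv2.INTER_CUBIC))
```

```text
[0.56963077 0.09414947 0.20319888] 70.66810389152083 [ 0.13111662  0.27167321 -2.06409218]
```

View pics/w4c.png

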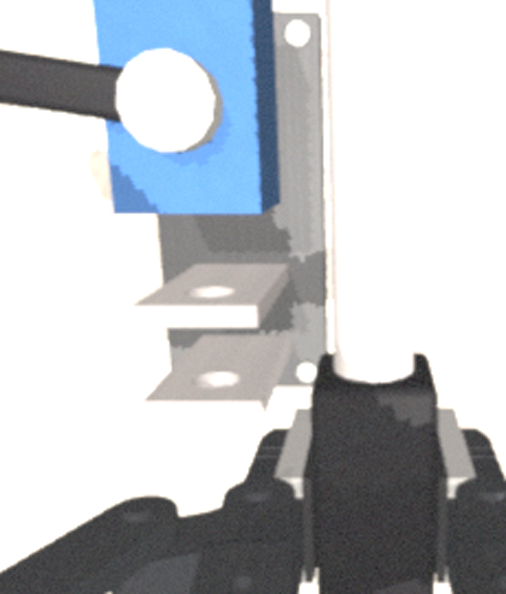

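Run:
```python
from fit import *
z=np.load('w4.npz'); c=(z['K'],z['R'],z['t'])
t=.098
obj=[(.010,.025,t),(.010,-.025,t),(-.022,.022,t),(-.022,-.022,t),(-.03,-.022,t),(-.058,.022,t),(-.058,-.022,t),(-.022,0,.075),(-.058,0,.075),(.01,-.025,.01)]
cr=np.array([(115,212),(261,213),(135,304),(259,304),(258,328),(147,400),(266,401),(213,292),(222,378),(279,205)])
s=fit(c,obj,cr/2.2+[110,60],(.5233,.1491,1.2335))
# boom axis in view at rod: edges
im=cv2.imread('pics/w4.png').astype(int)
for r in (20,60,100,150,200,215): 
    v=im[r,250:320].max(1); g=np.abs(np.diff(v)); i=np.argsort(-g)[:5]; print(r,sorted((i+250).tolist()))
p,y=pose(); th=np.radians(y)
for zz in (.006,):
  a=p.copy();a[2]-=zz; u=np.array([np.cos(th),np.sin(th),0])
  print([proj('w',a+k*u,c).round(1).tolist() for k in(.04,.08,.1,.12)])
```

```text
[0.5228 0.1498 1.2475] 71.48
[[0.0, 1.2], [0.5, -0.3], [-0.2, 1.0], [0.1, 0.1], [1.1, -0.9], [-0.7, 0.6], [-0.4, -0.7], [-0.3, -0.3], [-1.1, 0.5], [6.2, -4.5]]
20 [255, 256, 286, 288, 299]
60 [256, 257, 259, 298, 299]
100 [255, 256, 258, 298, 299]
150 [256, 257, 259, 298, 299]
200 [257, 258, 260, 261, 297]
215 [257, 258, 259, 260, 261]
[[[279.5, 195.4]], [[279.4, 96.5]], [[279.4, 40.0]], [[279.3, -22.2]]]
```

Call:
send_rows:
  moves: "-2.2 -3.2 0 0 0 0.007 0;-4.4 -6.4 0 0 0 0.007 0;-6.6 -9.6 0 0 0 0.007 0;-8.8 -12.8 0 0 0 0.007 0;-11 -16 -1 0 0 0.007 0;-12.9 -18.7 -4 0 0 0.007 0;-12.9 -18.7 -8 0 0 0.007 0;-12.9 -18.7 -12.2 0 0 0.007 0"

```text
time: 8.05
eef_pos: [0.4406, -0.0958, 0.0811]
tool_rot: [0.003, 0.815, 0.58, 0.002]
force: [0.2, 0.9, -1.7]
finger_gap: 0.272
grip_force: 60.8
```

Call:
send_rows:
  moves: "0 0 0 0 0 0 0;0 0 0 0 0 0 0;0 0 0 0 0 0 0;0 0 0 0 0 0 0;0 0 0 0 0 0 0;0 0 0 0 0 0 0;0 0 0 0 0 0 0;0 0 0 0 0 0 0"

```text
time: 8.72
eef_pos: [0.4392, -0.0934, 0.0808]
tool_rot: [0.001, 0.814, 0.581, 0.0]
force: [1.0, 0.4, -0.7]
finger_gap: 0.269
grip_force: 60.6
```

```bash
cat > st.py <<'E'
from h import *
from scipy.spatial.transform import Rotation as R
s=manip.sense(); p=np.array(s['eef_pos']); w=s['tool_rot']; M=R.from_quat([w[1],w[2],w[3],w[0]]).as_matrix()
th=np.radians(71.1);u=np.array([np.cos(th),np.sin(th),0]);n=np.array([-u[1],u[0],0]); d=p-[.523,.1495,0]
print('t',s['time'],'p',p.round(4),'stand xy mm',(d@u*1e3).round(1),(d@n*1e3).round(1),'yaw',np.degrees(np.arctan2(M[1,0],M[0,0])).round(2),'pitch',np.degrees(M[2,0]).round(2),'F u n z',np.round([s['force']@u,s['force']@n,s['force'][2]],1),'T',np.round(s['ft_torque'],2),'gap',round(s['finger_gap'],3))
E
python3 st.py
python3 - <<'E'
from h import *
im=imaging.camera('top'); a=cv2.resize(im[170:260,180:330],None,fx=3.6,fy=3.6,interpolation=cv2.INTER_CUBIC)
im=imaging.camera('scene'); b=cv2.resize(im[150:270,200:340],None,fx=1.9,fy=1.9,interpolation=cv2.INTER_CUBIC)
W=a.shape[1]+b.shape[1]; o=np.zeros((max(a.shape[0],b.shape[0]),W,3),np.uint8); o[:a.shape[0],:a.shape[1]]=a;o[:b.shape[0],a.shape[1]:]=b
cv2.imwrite('pics/pre.png',cv2.convertScaleAbs(o,alpha=1.3)[:, :800]); print(o.shape)
E
```

```text
t 8.7167 p [ 0.4392 -0.0934  0.0808] stand xy mm -256.9 0.6 yaw 71.06 pitch -0.0 F u n z [ 0.7 -0.8 -0.7] T [-0.08  0.04  0.02] gap 0.269
(324, 806, 3)
```

View pics/pre.png

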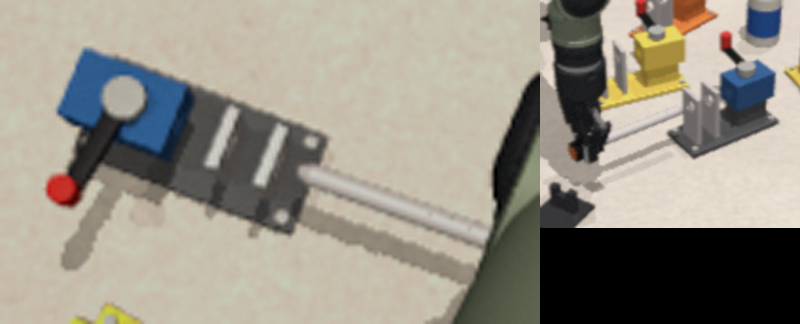

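In the top crop the nose is at (305,172), lined up with the middle of the first ear at (270,155). I'll advance gently.

Call:
send_rows:
  moves: "0.1 -0.04 0 0 0 0 0;0.26 0.43 0 0 0 0 0;0.42 0.9 0 0 0 0 0;0.58 1.38 0 0 0 0 0;0.75 1.85 0 0 0 0 0;0.91 2.33 0 0 0 0 0;1.07 2.8 0 0 0 0 0;1.07 2.8 0 0 0 0 0"

```text
time: 9.48
eef_pos: [0.4496, -0.0644, 0.08]
tool_rot: [-0.0, 0.814, 0.582, 0.0]
force: [-0.9, -0.1, -1.0]
finger_gap: 0.273
grip_force: 60.6
```

```bash
python3 st.py
```

```text
t 9.4833 p [ 0.4496 -0.0644  0.08  ] stand xy mm -226.1 0.1 yaw 71.11 pitch 0.02 F u n z [-0.4  0.8 -1. ] T [-0.05  0.01  0.  ] gap 0.273
```

Call:
send_rows:
  moves: "0.16 0.43 0.03 0 0 0 0;0.3 0.9 0.05 0 0 0 0;0.47 1.38 0.05 0 0 0 0;0.64 1.85 0.05 0 0 0 0;0.8 2.33 0.05 0 0 0 0;0.97 2.84 0.05 0 0 0 0;0.97 2.84 0.05 0 0 0 0;0.97 2.84 0.05 0 0 0 0"

```text
time: 10.15
eef_pos: [0.4591, -0.0367, 0.0804]
tool_rot: [0.0, 0.814, 0.581, -0.0]
force: [0.9, 0.1, -2.7]
finger_gap: 0.273
grip_force: 60.6
```

```bash
python3 st.py
```

```text
t 10.15 p [ 0.4591 -0.0367  0.0804] stand xy mm -196.8 0.1 yaw 71.08 pitch -0.01 F u n z [ 0.4 -0.8 -2.7] T [-0.08 -0.01  0.01] gap 0.273
```

Call:
send_rows:
  moves: "0.2 0.6 0 0 0 0 0;0.41 1.2 0 0 0 0 0;0.62 1.8 0 0 0 0 0;0.82 2.4 0 0 0 0 0;1.03 3 0 0 0 0 0;1.23 3.6 0 0 0 0 0;1.3 3.78 0 0 0 0 0;1.3 3.78 0 0 0 0 0"

```text
time: 10.82
eef_pos: [0.4723, 0.0015, 0.0805]
tool_rot: [0.0, 0.814, 0.581, 0.0]
force: [0.3, 0.5, -1.5]
finger_gap: 0.27
grip_force: 60.6
```

```bash
python3 st.py
```

```text
t 10.8167 p [0.4723 0.0015 0.0805] stand xy mm -156.5 0.0 yaw 71.1 pitch -0.0 F u n z [ 0.6 -0.1 -1.5] T [-0.04  0.07  0.03] gap 0.27
```

Call:
send_rows:
  moves: "0.13 0.38 0 0 0 0 0;0.26 0.76 0 0 0 0 0;0.39 1.14 0 0 0 0 0;0.52 1.51 0 0 0 0 0;0.65 1.89 0 0 0 0 0;0.78 2.27 0 0 0 0 0;0.84 2.46 0 0 0 0 0;0.84 2.46 0 0 0 0 0"

```text
time: 11.48
eef_pos: [0.4806, 0.0259, 0.0805]
tool_rot: [0.0, 0.814, 0.581, 0.0]
force: [0.2, 0.1, -1.1]
finger_gap: 0.271
grip_force: 60.6
```

Call:
send_rows:
  moves: "0.03 0.09 0 0 0 0 0;0.06 0.19 0 0 0 0 0;0.1 0.28 0 0 0 0 0;0.13 0.38 0 0 0 0 0;0.16 0.47 0 0 0 0 0;0.19 0.57 0 0 0 0 0;0.23 0.66 0 0 0 0 0;0.26 0.76 0 0 0 0 0"

```text
time: 12.15
eef_pos: [0.4831, 0.0331, 0.0805]
tool_rot: [0.0, 0.814, 0.581, -0.0]
force: [0.5, -0.7, -1.1]
finger_gap: 0.268
grip_force: 60.6
```

```bash
python3 st.py
```

```text
t 12.15 p [0.4831 0.0331 0.0805] stand xy mm -123.1 0.0 yaw 71.03 pitch -0.0 F u n z [-0.5 -0.7 -1.1] T [-0.07  0.07  0.02] gap 0.268
```

Nose is at about +52 mm and still free, so I'll keep creeping.

Call:
send_rows:
  moves: "0.03 0.09 0 0 0 0 0;0.06 0.19 0 0 0 0 0;0.1 0.28 0 0 0 0 0;0.13 0.38 0 0 0 0 0;0.16 0.47 0 0 0 0 0;0.19 0.57 0 0 0 0 0;0.19 0.57 0 0 0 0 0;0.19 0.57 0 0 0 0 0"

```text
time: 12.82
eef_pos: [0.4846, 0.038, 0.0804]
tool_rot: [0.001, 0.814, 0.581, -0.001]
force: [-1.3, -4.4, -0.5]
finger_gap: 0.27
grip_force: 60.8
```

```bash
python3 st.py
```

```text
t 12.8167 p [0.4846 0.038  0.0804] stand xy mm -117.9 0.2 yaw 71.01 pitch -0.11 F u n z [-4.6 -0.2 -0.5] T [-0.88  0.32  0.05] gap 0.27
```

Call:
send_rows:
  moves: "0.03 0.09 0 0 0 0 0;0.06 0.19 0 0 0 0 0;0.1 0.28 0 0 0 0 0;0.13 0.38 0 0 0 0 0;0.13 0.38 0 0 0 0 0;0.13 0.38 0 0 0 0 0;0.13 0.38 0 0 0 0 0;0.13 0.38 0 0 0 0 0"

```text
time: 13.48
eef_pos: [0.4844, 0.0384, 0.0803]
tool_rot: [0.003, 0.815, 0.58, -0.004]
force: [-7.0, -18.0, 2.5]
finger_gap: 0.271
grip_force: 61.3
```

```bash
python3 st.py
```

```text
t 13.4833 p [0.4844 0.0384 0.0803] stand xy mm -117.6 0.5 yaw 70.87 pitch -0.6 F u n z [-19.3   0.8   2.5] T [-2.91  1.04  0.07] gap 0.271
```

Contact reads 19 N axial at a plausible depth (about 47 mm) with no side load, so the boom is home. I'll relieve the preload, release and lift.

Call:
send_rows:
  moves: "-0.05 -0.14 0 0 0 0 0;-0.1 -0.3 0 0 0 0 0;-0.1 -0.3 0 0 0 0 0;-0.1 -0.3 0 0 0 0 0.6;-0.1 -0.3 0 0 0 0 0.6;-0.1 -0.3 0 0 0 0 0.6;-0.1 -0.3 0 0 0 0 0.6;-0.1 -0.3 0 0 0 0 0.6"

```text
time: 14.15
eef_pos: [0.4855, 0.0399, 0.0806]
tool_rot: [-0.0, 0.814, 0.581, 0.0]
force: [-0.8, -0.0, -0.7]
finger_gap: 0.6
grip_force: 0.0
```

Call:
send_rows:
  moves: "0 0 1 0 0 0 0.6;0 0 3 0 0 0 0.6;0 0 6 0 0 0 0.6;0 0 9 0 0 0 0.6;0 0 12 0 0 0 0.6;0 0 14 0 0 0 0.6;0 0 14 0 0 0 0.6;0 0 14 0 0 0 0.6"

```text
time: 14.82
eef_pos: [0.4862, 0.0396, 0.2222]
tool_rot: [0.001, 0.814, 0.581, 0.001]
force: [-0.4, -0.3, -0.5]
finger_gap: 0.6
grip_force: 0.0
```

```bash
python3 st.py
python3 - <<'E'
from h import *
marks('wrist',{'clamp_knob':.118,'clamp_pivot':.118,'boom_grip':.074},3)
marks('top',{'clamp_knob':.118,'clamp_pivot':.118,'boom_grip':.074},3)
E
```

```text
t 14.8167 p [0.4862 0.0396 0.2222] stand xy mm -115.9 -0.8 yaw 71.05 pitch 0.06 F u n z [-0.4  0.3 -0.5] T [-0.02  0.01  0.02] gap 0.6
wrist clamp_knob 0.7 [546. 290.] [ 0.679 -0.095  0.118]
wrist clamp_pivot 0.72 [276. 204.] [0.4868 0.0506 0.118 ]
wrist clamp_pivot 0.67 [16. 77.] [0.3461 0.1953 0.118 ]
wrist boom_grip 0.82 [274. 206.] [0.4809 0.0395 0.074 ]
top clamp_knob 0.75 [ 93. 188.] [0.5508 0.4879 0.118 ]
top clamp_knob 0.68 [197. 222.] [0.473  0.2281 0.118 ]
top clamp_knob 0.68 [229. 205.] [0.5168 0.152  0.118 ]
top clamp_pivot 0.76 [110. 315.] [0.2488 0.4173 0.118 ]
top clamp_pivot 0.71 [212. 200.] [0.5281 0.1939 0.118 ]
top clamp_pivot 0.63 [111. 166.] [0.6066 0.4509 0.118 ]
```

Call:
send_rows:
  moves: "-0.3 3.8 0 0 0 0 0.6;-0.6 7.6 0 0 0 0 0.6;-0.9 11.4 0 0 0 0 0.6;-1.2 15.2 0 0 0 0 0.6;-1.4 18.9 0 0 0 0 0.6;-1.4 18.9 0 0 0 0 0.6;-1.4 18.9 0 0 0 0 0.6;-1.4 18.9 0 0 0 0 0.6"

```text
time: 15.88
eef_pos: [0.4709, 0.2283, 0.22]
tool_rot: [0.0, 0.814, 0.581, -0.001]
force: [-0.3, -0.5, -1.0]
finger_gap: 0.598
grip_force: 0.0
```

```bash
python3 st.py
python3 - <<'E'
from h import *
im,c=marks('wrist',{'clamp_knob':.118,'clamp_pivot':.118},3); cv2.imwrite('pics/w5.png',im)
h=cv2.cvtColor(im,cv2.COLOR_BGR2HSV); m=(((h[...,0]<8)|(h[...,0]>172))&(h[...,1]>150)&(h[...,2]>60)).astype(np.uint8)
n,l,st,ce=cv2.connectedComponentsWithStats(m); i=[k for k in range(1,n) if st[k,4]>100]
for k in i: print(st[k],ce[k],onz('w',ce[k],.126,c).round(4))
E
```

```text
t 15.8833 p [0.4709 0.2283 0.22  ] stand xy mm 57.7 74.8 yaw 71.07 pitch -0.06 F u n z [-0.6  0.1 -1. ] T [-0.1   0.01  0.  ] gap 0.598
wrist clamp_knob 0.65 [ 60. 285.] [0.278  0.2324 0.118 ]
wrist clamp_pivot 0.63 [156. 301.] [0.3473 0.1931 0.118 ]
wrist clamp_pivot 0.57 [373. 231.] [0.5366 0.1948 0.118 ]
[268 204  26  33 664] [280.68975904 220.60391566] [0.4714 0.2286 0.126 ]
[ 37 270  43  37 926] [ 58.79913607 288.78077754] [0.2833 0.2321 0.126 ]
```

View pics/w5.png

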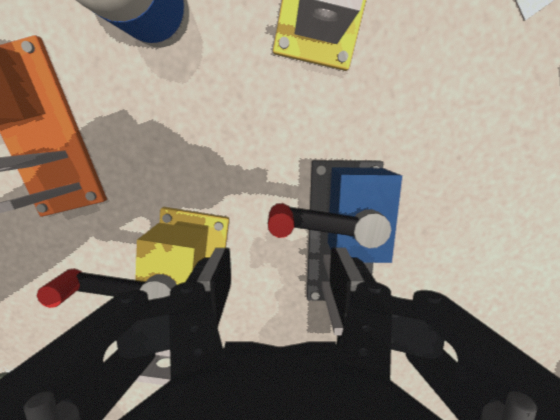

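The red knob at (281,220) sits between the fingers and the pivot cap at (373,230) is clear of them, so I'll descend and grip it.

Call:
send_rows:
  moves: "0 0 -2.5 0 0 0 0.6;0 0 -5 0 0 0 0.6;0 0 -7.5 0 0 0 0.6;0 0 -8.1 0 0 0 0.6;0 0 -8.1 0 0 0 0;0 0 -8.1 0 0 0 0;0 0 -8.1 0 0 0 0;0 0 -8.1 0 0 0 0"
  newtons: 30

```text
time: 16.7
eef_pos: [0.4714, 0.2288, 0.1408]
tool_rot: [-0.0, 0.814, 0.581, 0.001]
force: [-3.1, 0.5, 2.9]
finger_gap: 0.218
grip_force: 29.9
```

```bash
python3 st.py
python3 - <<'E'
from h import *
p,_=pose(); c=np.array([.5376,.1921]); d=p[:2]-c; r=np.hypot(*d); a=np.arctan2(d[1],d[0]); print(r,np.degrees(a))
e=np.radians(71.1-2); 
for k in range(1,17):
    b=a+(e-a)*k/16; q=c+.075*np.array([np.cos(b),np.sin(b)])-p[:2]; print(k,(q*100).round(2))
E
```

```text
t 16.7 p [0.4714 0.2288 0.1408] stand xy mm 58.4 74.5 yaw 71.03 pitch 0.08 F u n z [-0.5  3.1  2.9] T [ 0.22  0.65 -0.1 ] gap 0.218
0.075693766876571 150.96398824289685
1 [0.41 0.54]
2 [0.81 1.07]
3 [1.26 1.57]
4 [1.75 2.03]
5 [2.28 2.44]
6 [2.84 2.8 ]
7 [3.43 3.12]
8 [4.05 3.37]
9 [4.69 3.57]
10 [5.34 3.72]
11 [6.01 3.8 ]
12 [6.67 3.83]
13 [7.34 3.79]
14 [8.01 3.7 ]
15 [8.66 3.54]
16 [9.29 3.33]
```

Gripped (gap 0.218 ≈ 20 mm). Now I'll swing it along the arc.

Call:
send_rows:
  moves: "0.41 0.54 0 0 0 0 0;0.81 1.07 0 0 0 0 0;1.26 1.57 0 0 0 0 0;1.75 2.03 0 0 0 0 0;2.28 2.44 0 0 0 0 0;2.84 2.8 0 0 0 0 0;3.43 3.12 0 0 0 0 0;4.05 3.37 0 0 0 0 0"

```text
time: 17.37
eef_pos: [0.5084, 0.2672, 0.1407]
tool_rot: [-0.007, 0.813, 0.582, 0.001]
force: [-13.6, 14.4, 6.9]
finger_gap: 0.216
grip_force: 30.7
```

```bash
python3 st.py
```

```text
t 17.3667 p [0.5084 0.2672 0.1407] stand xy mm 106.7 51.9 yaw 71.18 pitch 0.5 F u n z [ 9.2 17.6  6.9] T [ 2.94  2.84 -0.51] gap 0.216
```

Call:
send_rows:
  moves: "0 0 0 0 0 0 0.4;0 0 0 0 0 0 0.4;0 0 0 0 0 0 0.4;0 0 0 0 0 0 0.4;0 0 0 0 0 0 0.4;0 0 0 0 0 0 0.4;0 0 0 0 0 0 0.4;0 0 0 0 0 0 0.4"

```text
time: 18.03
eef_pos: [0.5118, 0.262, 0.1395]
tool_rot: [0.0, 0.814, 0.581, 0.0]
force: [0.2, -0.2, 0.2]
finger_gap: 0.398
grip_force: 0.0
```

```bash
python3 st.py
python3 - <<'E'
from h import *
c=cal('wrist'); im=imaging.camera('wrist'); cv2.imwrite('pics/w6.png',im)
h=cv2.cvtColor(im,cv2.COLOR_BGR2HSV); m=(((h[...,0]<8)|(h[...,0]>172))&(h[...,1]>150)&(h[...,2]>40)).astype(np.uint8)
n,l,st,ce=cv2.connectedComponentsWithStats(m); i=[k for k in range(1,n) if st[k,4]>100]
for k in i: print(st[k],ce[k],onz('w',ce[k],.126,c).round(4))
E
```

```text
t 18.0333 p [0.5118 0.262  0.1395] stand xy mm 102.9 47.0 yaw 71.02 pitch -0.0 F u n z [-0.2 -0.2  0.2] T [-0.05 -0.05 -0.  ] gap 0.398
[ 252  242   41   59 1925] [272.28727273 271.82961039] [0.5081 0.2631 0.126 ]
```

View pics/w6.png

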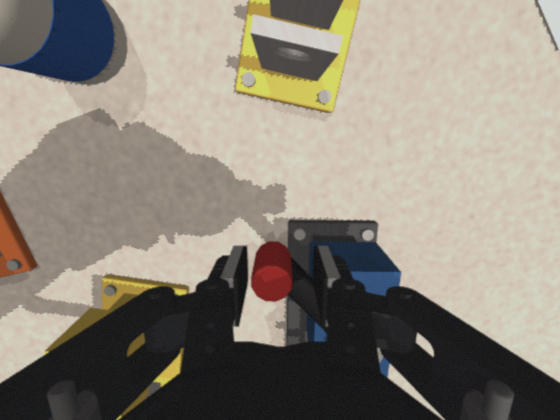

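The knob is free between the pads at about (272,281). I'll push it the rest of the way with the left finger, caged by the pads.

Call:
send_rows:
  moves: "0.32 -0.3 0 0 0 0 0.4;1.05 -0.05 0 0 0 0 0.4;1.8 0.14 0 0 0 0 0.4;2.6 0.25 0 0 0 0 0.4;3.4 0.28 0 0 0 0 0.4;4.2 0.22 0 0 0 0 0.4;4.9 0.09 0 0 0 0 0.4;5.6 -0.1 0 0 0 0 0.4"

```text
time: 18.75
eef_pos: [0.5686, 0.2609, 0.1394]
tool_rot: [0.0, 0.814, 0.581, -0.0]
force: [-1.2, 2.5, 0.6]
finger_gap: 0.399
grip_force: 0.8
```

```bash
python3 st.py
```

```text
t 18.75 p [0.5686 0.2609 0.1394] stand xy mm 120.2 -7.0 yaw 71.03 pitch -0.02 F u n z [2.  2.  0.6] T [0.28 0.24 0.03] gap 0.399
```

Contact force is about 2 N, as expected for the lever. I'll overdrive gently to the end.

Call:
send_rows:
  moves: "0.1 -0.03 0 0 0 0 0.4;0.2 -0.06 0 0 0 0 0.4;0.3 -0.1 0 0 0 0 0.4;0.4 -0.13 0 0 0 0 0.4;0.5 -0.17 0 0 0 0 0.4;0.5 -0.17 0 0 0 0 0.4;0.5 -0.17 0 0 0 0 0.4;0.5 -0.17 0 0 0 0 0.4"

```text
time: 19.42
eef_pos: [0.5694, 0.2606, 0.139]
tool_rot: [-0.003, 0.814, 0.582, -0.002]
force: [-9.4, 6.2, 4.4]
finger_gap: 0.4
grip_force: 5.5
```

```bash
python3 st.py
```

```text
t 19.4167 p [0.5694 0.2606 0.139 ] stand xy mm 120.1 -8.0 yaw 71.11 pitch 0.02 F u n z [ 2.8 11.   4.4] T [ 1.12  2.06 -0.03] gap 0.4
```

The lever is at its end stop: 11 N with no motion. I'll re-centre, lift clear and check.

Call:
send_rows:
  moves: "-0.5 0.17 0 0 0 0 0.4;-1 0.34 0 0 0 0 0.5;-1 0.34 0 0 0 0 0.5;-1 0.34 0 0 0 0 0.5;-1 0.34 3 0 0 0 0.5;-1 0.34 7 0 0 0 0.5;-1 0.34 11 0 0 0 0.5;-1 0.34 14 0 0 0 0.5"

```text
time: 20.08
eef_pos: [0.564, 0.2626, 0.283]
tool_rot: [0.001, 0.814, 0.581, 0.002]
force: [0.2, 0.2, 0.6]
finger_gap: 0.501
grip_force: 0.0
```

Call:
send_rows:
  moves: "-1.2 -3.6 0 0 0 0 0;-2.4 -7.2 0 0 0 0 0;-3.6 -10.8 0 0 0 0 0;-4.8 -14.4 0 0 0 0 0;-6 -18 0 0 0 0 0;-7.2 -21.6 0 0 0 0 0;-8.4 -25.2 0 0 0 0 0;-9.4 -29 0 0 0 0 0"

```text
time: 20.75
eef_pos: [0.4681, -0.029, 0.2799]
tool_rot: [0.001, 0.814, 0.581, 0.0]
force: [2.1, 0.0, 0.6]
finger_gap: 0.003
grip_force: 0.0
```

```bash
python3 st.py
python3 - <<'E'
from h import *
im=imaging.camera('top'); a=cv2.resize(im[170:260,170:330],None,fx=3,fy=3,interpolation=cv2.INTER_CUBIC)
b=imaging.camera('wrist'); b=cv2.resize(b,(320,240)); o=np.zeros((270,800,3),np.uint8); o[:,:480]=a; o[:240,480:]=b
cv2.imwrite('pics/e.png',cv2.convertScaleAbs(o,alpha=1.4))
E
```

```text
t 20.75 p [ 0.4681 -0.029   0.2799] stand xy mm -186.6 -5.9 yaw 71.04 pitch -0.03 F u n z [ 0.7 -2.   0.6] T [-0.01 -0.02  0.  ] gap 0.003
```

View pics/e.png

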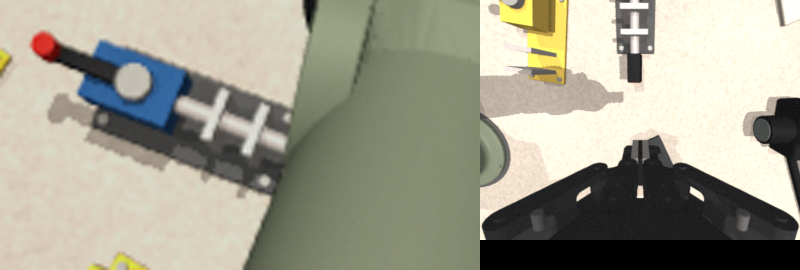

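In the top crop the lever runs in line with the boom (knob at (45,45)), and the boom passes both ears into the socket. I'll confirm it is home with a gentle push on the tail.

Call:
send_rows:
  moves: "-0.67 -0.13 -3 0 0 0 0;-0.67 -0.13 -7 0 0 0 0;-0.67 -0.13 -11 0 0 0 0;-0.67 -0.13 -15 0 0 0 0;-0.67 -0.13 -18 0 0 0 0;-0.67 -0.13 -19.8 0 0 0 0;-0.67 -0.13 -19.8 0 0 0 0;-0.67 -0.13 -19.8 0 0 0 0"

```text
time: 21.52
eef_pos: [0.4619, -0.0281, 0.0811]
tool_rot: [-0.001, 0.814, 0.581, -0.001]
force: [0.5, -0.3, 0.3]
finger_gap: -0.004
grip_force: 0.0
```

Call:
send_rows:
  moves: "0.3 0.9 0 0 0 0 0;0.6 1.8 0 0 0 0 0;0.92 2.7 0 0 0 0 0;1 2.95 0 0 0 0 0;1.03 3.05 0 0 0 0 0;1.07 3.15 0 0 0 0 0;1.1 3.24 0 0 0 0 0;1.14 3.34 0 0 0 0 0"

```text
time: 22.18
eef_pos: [0.4733, 0.0042, 0.0816]
tool_rot: [0.001, 0.814, 0.581, -0.001]
force: [-1.2, -5.9, 1.9]
finger_gap: -0.002
grip_force: 2.8
```

```bash
python3 st.py
```

```text
t 22.1833 p [0.4733 0.0042 0.0816] stand xy mm -153.6 -0.1 yaw 71.0 pitch -0.14 F u n z [-5.9 -0.7  1.9] T [-0.97  0.26 -0.01] gap -0.002
```

Call:
send_rows:
  moves: "0.03 0.09 0 0 0 0 0;0.06 0.19 0 0 0 0 0;0.06 0.19 0 0 0 0 0;0.06 0.19 0 0 0 0 0;0.06 0.19 0 0 0 0 0;0.06 0.19 0 0 0 0 0;0.06 0.19 0 0 0 0 0;0.06 0.19 0 0 0 0 0"

```text
time: 22.85
eef_pos: [0.4735, 0.0043, 0.0816]
tool_rot: [0.002, 0.815, 0.58, -0.002]
force: [-3.1, -8.5, 2.1]
finger_gap: 0.002
grip_force: 4.7
```

```bash
python3 st.py
```

```text
t 22.85 p [0.4735 0.0043 0.0816] stand xy mm -153.4 -0.2 yaw 70.9 pitch -0.35 F u n z [-9.   0.2  2.1] T [-1.69  0.56 -0.05] gap 0.002
```

Call:
send_rows:
  moves: "-0.3 -0.9 0 0 0 0 0;-0.7 -2 0 0 0 0 0;-1.2 -3.6 0 0 0 0 0;-1.8 -5.4 0 0 0 0 0;-1.8 -5.4 3 0 0 0 0;-1.8 -5.4 6 0 0 0 0;-1.8 -5.4 8 0 0 0 0;-1.8 -5.4 8 0 0 0 0"

```text
time: 23.52
eef_pos: [0.4583, -0.0484, 0.1652]
tool_rot: [0.002, 0.814, 0.581, 0.002]
force: [1.4, 0.1, -0.0]
finger_gap: -0.0
grip_force: 0.0
```

Call:
send_rows:
  moves: "0 0 0 0 0 0 0;0 0 0 0 0 0 0;0 0 0 0 0 0 0;0 0 0 0 0 0 0;0 0 0 0 0 0 0;0 0 0 0 0 0 0;0 0 0 0 0 0 0;0 0 0 0 0 0 0"

```text
time: 24.18
eef_pos: [0.456, -0.047, 0.1612]
tool_rot: [-0.0, 0.814, 0.581, -0.0]
force: [-0.3, -0.6, -0.0]
finger_gap: 0.004
grip_force: 0.0
```

Rigid against the stop, and the arm is clear, so I'm handing in.

```bash
python3 -c "
from workcell import order
print(order.sign_off())"
```

```text
the job is handed in; nothing more can be done
None
```

The job is handed in (no verdict was returned): a final push on the tail met firm resistance, so the boom is home against the hidden stop; the lever is at its end stop in line with the boom, the arm is clear, and the camera, bottle and wafer box were left alone.

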